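# Bottom out a syringe on a ratchet syringe driver and wind the driver back

## Robot

A 6-joint arm with a two-finger parallel gripper is mounted at the origin on a cart in front of the work surface, level with it; the furniture and walls round the work are solid. World frame = base frame: x ahead of the robot, y to its left, z up, the work surface at z = 0. Lengths are in m, angles in rad, forces in N, time in s.
With the tool pointing down it reaches from about 0.35 to 0.975 m from the base axis. Payload 4.9 kg.
Tool frame: the origin (TCP) lies on the mounting face of the last link; the fingertips stand 173 mm ahead of it and the grasp point (between the pads) lies 155 mm ahead of it; z points along the fingers, y is the direction in which the jaws open and shut (so a half turn about z gives the same grasp; the last joint's range is limited). The gripper opens to 85 mm and grips with 20 to 120 N. Pads are 22 mm wide; open, the fingers measure 114 mm over their backs; the gripper's body (76 mm by 85 mm) begins 54 mm behind the grasp point. The pads swing forward as they close: fully open they stand 13 mm farther back than shut.
Start: joints at [-1.351, 0.053, 1.613, -0, 1.476, -0.119], TCP at [0.208, -0.589, 0.405] pointing down, gripper open.
Joint ranges: [-3.01, 3.01], [-1.01, 2.22], [0.06, 2.58], [-1.02, 4.17], [0.09, 2.62], [-3.14, 3.14]. Speed limits (rad/s): [2.57, 2.57, 3.14, 3.14, 3.14, 3.14].

## Interface

Orientations are given as a unit quaternion [w, x, y, z].
In Python, from plant import manip gives the robot as it stands.
- The arm moves only by the tool play_rows, never from a script. Its argument "increments" is a list of rows, each an object with "offset": the shift along the tool's x, y, z in mm, a list of three; "twist": the turn about the tool's z in rad; "grip": the opening, from 0 (shut) to 1 (fully open). In form: [{"offset": [dx, dy, dz], "twist": twist, "grip": grip}, ...]. A call has 1 to 5 rows; each row is the pose to reach, as a shift and turn from the pose commanded when the call began, along the tool's axes at that moment; what a row does not reach only later rows make up. A row lasts 1/12 s, in which the tool goes at most 41.7 mm and 7.16 degrees, less where a joint would pass 70% of its speed; a pose out of reach is approached as far as the arm can. A call with a gripper value outside its range is refused whole. The fingers move at their own pace and stop on an object; the grip force is fixed at half the most. Time passes only in rows, so rows that repeat a pose let the fingers close. It gives the time, the measured TCP pose, the force and the opening at its end, in the units of the state.
- manip.state(): the state, without advancing time (a new reading comes with each control period).
- manip.grab_frame(name): name is "side" or "top" or "wrist"; returns the picture (400x640x3 uint8, blue, green, red); there is no depth.
- manip.get_calibration(name): a dict with "fx", "fy", "cx", "cy" (pixels), "T" (4x4, takes a point from camera to world coordinates). Camera axes: x right, y down, z forward; pixel columns grow to the right and rows downward; lengths in m; the calibration is good to about 2 mm. A picture is of the moment at which its call begins: read the wrist's pose just before it. get_calibration takes no time and is no camera call; for the wrist camera it gives the pose at the moment of the call.
- manip.job_done(): hands the job in, once; it reports no verdict.
Trained networks look in the newest picture that a camera, given by its name, has taken for a name from the list of things; names that differ only in an ending like _2 or _b are one class to them, and where a whole thing is asked for, a point or a joint stands for the part that bears it (a point fixed in the world has none). Each returns a list of dicts, best first, with "p" (0 to 1); they miss things now and then, are a little off and sometimes report something else, mostly with a low value. They report only what shows in the picture. A call takes as long as a camera call.
- manip.boxes_of(query, camera): "xyz" ([x, y, z] in m, in the coordinates of the camera as it stood for that picture, good to about 4 mm: the middle of the surface that is visible of it).
- manip.tip_of(query, camera): "xyz" ([x, y, z] in m, in the coordinates of the camera as it stood for that picture, good to about 4 mm: a listed point, or the origin of a listed thing).
The state is a dict: "time": time; "joint_pos": joint angles; "joint_vel": joint speeds; "joint_efforts": joint torques, N m; "tool_pos": TCP position; "tool_rot": TCP orientation; "contact_force": force on the tool from outside, world axes, zero at the start; "ft_torque": the same for the moment, N m; "gripper_width": opening from 0.0 (shut) to 1.0 (fully open).
Only numpy, scipy, OpenCV 4.12 (cv2) and the standard library are available. Lean on these libraries where they do the work, as an engineer would, in place of code of your own. Each camera call takes 0.05 s, during which the arm holds its last target. There are 200 camera calls.

## Task

Zero the hand-wound syringe driver: turn the black bar knob clockwise, click by click, until the plunger is fully home and, when you let go, the pawl alone holds the pad against it with about 10 N (never press over 22 N). Then throw the red pawl right over, never forcing the wheel back against it, and wind the knob all the way back to its stop. Leave the pawl thrown over and the plunger home, and do not disturb the beaker, brown bottle and pen.

Things in the scene. Friction and masses are not known exactly. Their poses are not given: they have to be found in the camera images.
- driver: hand-wound ratchet syringe driver, fixed; grey base 200 x 196 x 12 mm. Origin on the worktop under the knob's upright axis; x away from the robot at yaw 0 (yaw within 0.3 rad), y left. Syringe on the left, parallel to x at y = 75 mm, z = 40 mm; pawl on the right (y = -45 to -96 mm, posts to z = 68 mm). Highest part: the knob, 125 mm
- knob_turn (a joint): turn of the knob, rad: 0 = backward stop, grows clockwise seen from above, driving the sprung pad to the syringe by 20 mm per rad; far stop 2.2; starts at 0 to 0.15. Rubbing drag 0.06 N m, either way; the pad's force adds 0.020 N m per N. A set screw, not measured, shifts the pad up to 5.5 mm either way, so the plunger comes home at a turn anywhere from 0.62 to 1.18
- knob_grip (a point): centre of the knob's black grip bar, on the axis, 110 mm above the worktop; bar 72 mm long, 14 mm thick, z 95 to 125 mm. This point's x axis runs along the bar: at knob = 0 it points 0.6 rad counter-clockwise from the driver's x, and turns clockwise with the knob. Under the bar a 12 mm shaft
- knob: the knob with its steel ratchet wheel 110 mm across, 40 saw teeth on its upper face, up to z = 53 mm; origin on the axis at worktop height. A click each 0.157 rad (3.1 mm of pad travel). With the pawl down it cannot turn back past the last click; let go under load, it falls back by up to one click. Freed under load, it springs back some way by itself
- pawl: red pawl on a level hinge along the driver's y, at driver x = 40 mm, z = 62 mm (origin there, at y = 0). Its z axis is upright when the pawl is down in the teeth and leans as it is thrown over to the driver's +x, up to 1.2 rad. Its weight alone holds it: down while turned less than 0.6 rad, thrown over and free beyond. The teeth lift it by 0.1 rad in passing
- pawl_ball (a point): centre of the red ball, 16 mm across, on the pawl's handle, 40 mm from the hinge, at driver y = -79 mm. Pawl down: driver x = 17 mm, z = 95 mm; thrown right over: x = 63 mm, z = 95 mm; upright between: x = 40 mm, z = 102 mm. Push it along the driver's +x to free the pawl
- syringe: clear plastic 10 ml syringe, fixed in white saddles on the driver; 104 mm long, barrel 17 mm thick, its plunger end towards the driver's -x; origin under the barrel
- syringe_plunger (a joint): how far the plunger stands out from fully home, in m: starts at 0.003 to 0.007; 0 = home, a hard stop. It slides with about 1 N of rubbing; once it is home the pad's spring builds up 2 N per mm of pad travel, 6.3 N a click
- beaker_mid (a point): centre of a loose glass beaker, 53 mm across, 69 mm high, behind the driver
- bottle_mid (a point): centre of a loose brown bottle, 46 mm across, 102 mm high, left of the driver
- pen_mid (a point): centre of a loose marker pen, 135 mm long, lying right of the driver

How it is judged:
On the way, in this order (a step that is already met when the one before it is completed fails the run):
1. the plunger is fully home (within 1.5 mm) and the pawl alone, hand off the driver, holds a pad force between 4 and 17 N on it (value of joint syringe_plunger below 0.0015 m and contact force between syringe and anything else between 4 and 17 N and contact force between each of the arm, the fingers and driver below 0.1 N and angle between pawl's own z axis and vertical below 0.2 rad), for 0.3 s.
2. the pawl is thrown over and free (turned more than 0.8 rad) while the knob still stands forward (angle between pawl's own z axis and vertical above 0.8 rad and value of joint knob_turn above 0.4 rad), for 0.1 s.
At the end, for the whole second after the job is handed in: the knob is wound back to within 0.12 rad of its stop, the pawl is left thrown over (more than 0.8 rad), the plunger is still home within 1.5 mm, and beaker, bottle and pen are within 20 mm of where they stood (value of joint knob_turn below 0.12 rad and angle between pawl's own z axis and vertical above 0.8 rad and value of joint syringe_plunger below 0.0015 m and distance of each of beaker_mid, bottle_mid, pen_mid from where it was at the start of the episode below 0.02 m); the robot touches nothing.
It fails at once if the syringe is pressed with more than 22 N (contact force between syringe and anything else above 22 N).
It fails at once if the wheel is forced back against the pawl (more than 30 N between them) (contact force between knob and pawl above 30 N).
It fails at once if the beaker, bottle or pen is pushed away by more than 20 mm (distance of any of beaker_mid, bottle_mid, pen_mid from where it was at the start of the episode above 0.02 m).
It also fails if it takes over 62 s, if anything falls off the work surface, if the arm or the gripper's body presses on something with over 40 N, if the wrist force passes 120 N, or if a joint passes its speed limit or range.

## Working session

There is one attempt and no reset: what is moved stays moved. The work goes in short steps, Python scripts to look and compute and a tool call to move; the robot and the scene stay as the last step left them, time stands still between calls to the robot, and variables do not carry over. Pictures are saved under pics/ and viewed, about 8 in all and at most 12, crops included, and the job is handed in when it is done.

Besides the shell and the picture viewer there is one more tool, called after "Call:" by a JSON object that holds its "api" and its "payload", one argument or row to a line. play_rows: Moves the arm, as the interface text tells. Its arguments: {"type":"object","properties":{"increments":{"type":"array"}},"required":["increments"]}

```bash
mkdir -p pics; ls
cat > h.py <<'E'
import numpy as np,cv2
from plant import manip
def look(cam,names,kind='tip_of',save=None):
    T=manip.get_calibration(cam)["T"];T=np.array(T)
    im=manip.grab_frame(cam)
    if save: cv2.imwrite('pics/'+save,im)
    out={}
    for n in names:
        r=getattr(manip,kind)(n,cam)
        for d in r[:2]:
            w=T[:3,:3]@np.array(d["xyz"])+T[:3,3]
            print(cam,n,round(d["p"],2),w.round(4))
        if r: out[n]=w
    return im
def st():
    s=manip.state()
    for k in ["time","tool_pos","tool_rot","joint_pos","contact_force","ft_torque","gripper_width"]: print(k,np.round(s[k],4))
    return s
E
python3 - <<'E'
from h import *
st()
a=look("side",["driver","knob_grip","pawl_ball","syringe"])
b=look("top",["driver","knob_grip","pawl_ball","syringe","pen_mid","bottle_mid","beaker_mid"])
cv2.imwrite('pics/1.png',np.vstack([cv2.resize(a,(480,300)),cv2.resize(b,(480,300))]))
st()
E
```

```text
pics
time 0.0
tool_pos [ 0.2077 -0.5892  0.4035]
tool_rot [-0.001   0.9857  0.1686 -0.    ]
joint_pos [-1.351   0.0534  1.6143  0.      1.476  -0.1191]
contact_force [ 1.038  -0.407  -1.3201]
ft_torque [-0.0024 -0.0111  0.0187]
gripper_width 0.9971
side driver 0.97 [ 0.5117 -0.1    -0.0008]
side knob_grip 0.56 [ 0.515  -0.0941  0.109 ]
side knob_grip 0.36 [ 0.5158 -0.0979 -0.0039]
side pawl_ball 0.47 [ 0.5372 -0.1749  0.0978]
side pawl_ball 0.22 [ 0.5278 -0.0233  0.0293]
side syringe 0.75 [ 0.529  -0.0274  0.0315]
side syringe 0.43 [0.4639 0.0711 0.0508]
top driver 0.88 [ 0.5126 -0.1039  0.0042]
top knob_grip 0.87 [ 0.5132 -0.1003  0.1129]
top pawl_ball 0.63 [ 0.5428 -0.1762  0.0992]
top syringe 0.63 [ 0.5308 -0.0212  0.0327]
top pen_mid 0.84 [ 0.4983 -0.2369  0.0054]
top bottle_mid 0.59 [0.4631 0.0675 0.051 ]
top beaker_mid 0.88 [ 0.6576 -0.0822  0.0363]
time 0.65
tool_pos [ 0.2077 -0.5894  0.4047]
tool_rot [ 0.      0.9857  0.1686 -0.    ]
joint_pos [-1.351   0.0526  1.6129 -0.      1.476  -0.119 ]
contact_force [-0.4262 -0.8039 -0.2443]
ft_torque [-0.0395 -0.0338 -0.0197]
gripper_width 0.998
```

View pics/1.png

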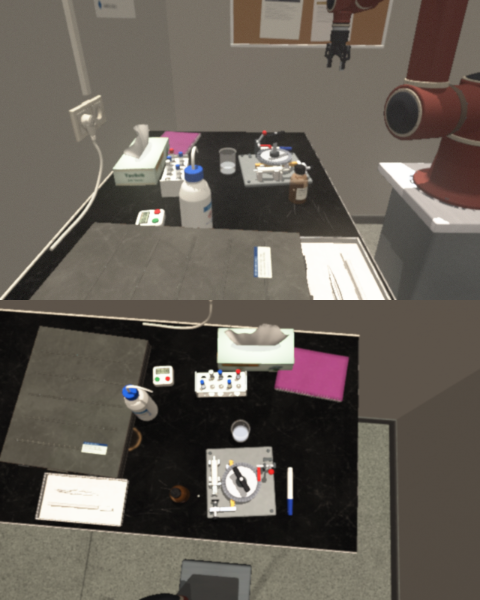

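Both pictures show the driver near (0.513, -0.100) with only a small yaw. The beaker is behind it, the bottle to the left and the pen to the right. I'll go above the knob now.

Call:
{"api": "play_rows", "payload": {
  "increments": [
    {"offset": [30,-24,0],"twist": 0,"grip": 0.6},
    {"offset": [60,-48,0],"twist": 0,"grip": 0.6},
    {"offset": [90,-72,0],"twist": 0,"grip": 0.6},
    {"offset": [120,-96,0],"twist": 0,"grip": 0.6},
    {"offset": [150,-120,0],"twist": 0,"grip": 0.6}
  ]
}}

```text
time: 1.07
tool_pos: [0.3098, -0.4249, 0.4048]
tool_rot: [0.0, 0.986, 0.168, 0.0]
contact_force: [0.7, -0.5, 0.3]
gripper_width: 0.601
```

Call:
{"api": "play_rows", "payload": {
  "increments": [
    {"offset": [30,-24,0],"twist": 0,"grip": 0.6},
    {"offset": [60,-48,0],"twist": 0,"grip": 0.6},
    {"offset": [90,-72,0],"twist": 0,"grip": 0.6},
    {"offset": [120,-96,0],"twist": 0,"grip": 0.6},
    {"offset": [150,-120,0],"twist": 0,"grip": 0.6}
  ]
}}

```text
time: 1.48
tool_pos: [0.4114, -0.2616, 0.405]
tool_rot: [0.0, 0.986, 0.168, 0.0]
contact_force: [1.0, -0.4, -0.3]
gripper_width: 0.602
```

Call:
{"api": "play_rows", "payload": {
  "increments": [
    {"offset": [30,-24,0],"twist": -0.05,"grip": 0.6},
    {"offset": [60,-48,0],"twist": -0.1,"grip": 0.6},
    {"offset": [90,-72,0],"twist": -0.15,"grip": 0.6},
    {"offset": [120,-96,0],"twist": -0.2,"grip": 0.6},
    {"offset": [150,-120,0],"twist": -0.22,"grip": 0.6}
  ]
}}

```text
time: 1.9
tool_pos: [0.5131, -0.0985, 0.4051]
tool_rot: [0.0, 0.961, 0.277, 0.0]
contact_force: [0.8, -0.6, -0.5]
gripper_width: 0.599
```

Run:
```python
from h import *
st()
a=look("wrist",["driver","knob_grip","pawl_ball","syringe"],save='2.png')
look("top",["driver","knob_grip","pawl_ball"])
C=manip.get_calibration("wrist");print(np.round(C["T"],4),C["fx"],C["cx"],C["cy"])
```

```text
time 1.9
tool_pos [ 0.5131 -0.0985  0.4051]
tool_rot [3.000e-04 9.609e-01 2.768e-01 4.000e-04]
joint_pos [-3.3210e-01 -1.9600e-01  1.8483e+00 -1.0000e-04  1.4883e+00  6.7780e-01]
contact_force [ 0.7519 -0.6248 -0.4563]
ft_torque [0.0018 0.0059 0.0024]
gripper_width 0.5994
wrist driver 0.9 [ 0.5158 -0.1007  0.0052]
wrist driver 0.37 [ 0.6577 -0.0849  0.0369]
wrist knob_grip 0.87 [ 0.5141 -0.1023  0.1083]
wrist pawl_ball 0.55 [ 0.5446 -0.1781  0.0939]
wrist syringe 0.97 [ 0.5283 -0.0257  0.0298]
top driver 0.96 [ 0.516  -0.1029  0.0015]
top knob_grip 0.65 [ 0.5117 -0.0981  0.1116]
top pawl_ball 0.58 [ 0.5132 -0.1016  0.0019]
[[ 5.287e-01 -8.148e-01 -2.377e-01  5.736e-01]
 [-8.488e-01 -5.076e-01 -1.482e-01 -6.400e-02]
 [ 1.000e-04  2.802e-01 -9.600e-01  3.738e-01]
 [ 0.000e+00  0.000e+00  0.000e+00  1.000e+00]] 335.2512114494697 319.6032097860678 194.58559436948377
```

View pics/2.png

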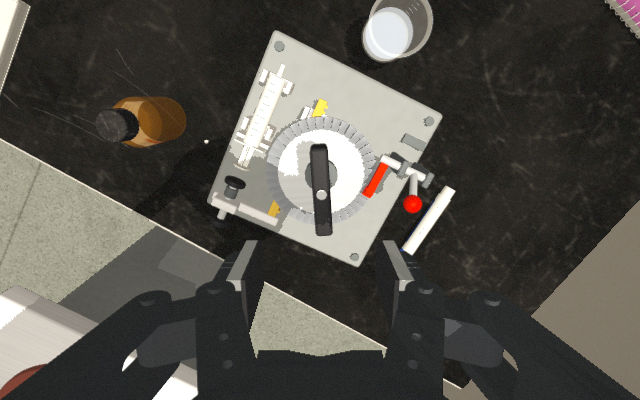

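The wrist picture shows the base corners at about (275,30), (441,117), (357,266) and (208,203). The bar runs from (320,144) to (323,236), and the red ball is at (413,204). I'll turn these into positions.

```bash
cat >> h.py <<'E'
def ray(C,uv,z):
    T=np.array(C["T"]);d=T[:3,:3]@np.array([(uv[0]-C["cx"])/C["fx"],(uv[1]-C["cy"])/C["fy"],1]);o=T[:3,3]
    return o+d*(z-o[2])/d[2]
E
python3 - <<'E'
from h import *
C=manip.get_calibration("wrist")
P=[ray(C,u,.012)[:2] for u in [(275,30),(441,117),(357,266),(208,203)]]
for p in P: print(p.round(4))
tl,tr,br,bl=P
for d in (tl-bl,tr-br): print('xdir',np.linalg.norm(d),np.arctan2(d[1],d[0]))
for d in (tl-tr,bl-br): print('ydir',np.linalg.norm(d),np.arctan2(-d[0],d[1]))
print('centre',np.mean(P,0))
a=ray(C,(319.5,145),.125);b=ray(C,(323,236),.125);print('bar',a,b,(a+b)/2,np.linalg.norm(a-b),np.arctan2(*(a-b)[1::-1]))
print('ball',ray(C,(413,204),.095))
E
```

```text
[0.6039 0.0065]
[ 0.6238 -0.1833]
[ 0.432 -0.205]
[ 0.4088 -0.0178]
xdir 0.19664526899083476 0.12408269348221246
xdir 0.1930291918315478 0.11261294375265155
ydir 0.19089850674781694 0.10458867281970101
ydir 0.18864831020927925 0.12359305362192291
centre [ 0.51712792 -0.09991023]
bar [ 0.54443798 -0.08208163  0.125     ] [ 0.48406959 -0.12298717  0.125     ] [ 0.51425378 -0.1025344   0.125     ] 0.07292191596220658 0.5955328394036778
ball [ 0.5404194  -0.18077827  0.095     ]
```

The yaw is 0.12, the axis is at about (0.514, -0.102) and the knob stands at about 0.12 rad. The ball pixel agrees with this geometry. Next I go down, then close on the bar.

Call:
{"api": "play_rows", "payload": {
  "increments": [
    {"offset": [-1,3.5,35],"twist": -0.035,"grip": 0.45},
    {"offset": [-1,3.5,70],"twist": -0.035,"grip": 0.45},
    {"offset": [-1,3.5,100],"twist": -0.035,"grip": 0.45},
    {"offset": [-1,3.5,130],"twist": -0.035,"grip": 0.45},
    {"offset": [-1,3.5,140],"twist": -0.035,"grip": 0.45}
  ]
}}

```text
time: 2.77
tool_pos: [0.5112, -0.1042, 0.2596]
tool_rot: [-0.002, 0.957, 0.292, -0.003]
contact_force: [-0.5, -0.6, -0.1]
gripper_width: 0.449
```

Call:
{"api": "play_rows", "payload": {
  "increments": [
    {"offset": [0,0,0],"twist": 0,"grip": 0.35},
    {"offset": [0,0,0],"twist": 0,"grip": 0.25},
    {"offset": [0,0,0],"twist": 0,"grip": 0.2},
    {"offset": [0,0,0],"twist": 0,"grip": 0.17},
    {"offset": [0,0,0],"twist": 0,"grip": 0.16}
  ]
}}

```text
time: 3.18
tool_pos: [0.5125, -0.1023, 0.2655]
tool_rot: [-0.004, 0.956, 0.293, -0.002]
contact_force: [-9.8, 9.9, 1.7]
gripper_width: 0.164
```

Run:
```python
from h import *
st()
```

```text
time 3.1833
tool_pos [ 0.5125 -0.1023  0.2655]
tool_rot [-0.0038  0.9562  0.2927 -0.0018]
joint_pos [-0.3403 -0.0607  1.9686  0.0042  1.2411  0.635 ]
contact_force [-9.8398  9.9471  1.6946]
ft_torque [1.4052 1.2943 0.1513]
gripper_width 0.1642
```

The bar is met from one side with about 14 N. I'll shift 1.5 mm along -y and grip fully.

Call:
{"api": "play_rows", "payload": {
  "increments": [
    {"offset": [0,-1.5,0],"twist": 0,"grip": 0.16},
    {"offset": [0,-1.5,0],"twist": 0,"grip": 0.1},
    {"offset": [0,-1.5,0],"twist": 0,"grip": 0},
    {"offset": [0,-1.5,0],"twist": 0,"grip": 0}
  ]
}}

```text
time: 3.52
tool_pos: [0.512, -0.1018, 0.2656]
tool_rot: [-0.002, 0.956, 0.293, -0.001]
contact_force: [-5.9, 5.7, -2.1]
gripper_width: 0.154
```

Run:
```python
from h import *
st()
```

```text
time 3.5167
tool_pos [ 0.512  -0.1018  0.2656]
tool_rot [-0.0019  0.9562  0.2927 -0.001 ]
joint_pos [-0.3392 -0.0632  1.9707  0.002   1.2379  0.6369]
contact_force [-5.9442  5.6588 -2.137 ]
ft_torque [0.7357 0.8169 0.0273]
gripper_width 0.1538
```

Call:
{"api": "play_rows", "payload": {
  "increments": [
    {"offset": [0,-1.5,0],"twist": 0,"grip": 0},
    {"offset": [0,-1.7,0],"twist": 0.05,"grip": 0},
    {"offset": [0,-1.7,0],"twist": 0.1,"grip": 0},
    {"offset": [0,-1.7,0],"twist": 0.15,"grip": 0},
    {"offset": [0,-1.7,0],"twist": 0.2,"grip": 0}
  ]
}}

```text
time: 3.93
tool_pos: [0.5115, -0.101, 0.2656]
tool_rot: [-0.0, 0.981, 0.195, -0.0]
contact_force: [-2.7, 2.5, -3.9]
gripper_width: 0.154
```

```bash
cat > s.py <<'E'
from h import *
s=manip.state();q=s["tool_rot"];f=np.array(s["contact_force"])
a=2*np.arctan2(q[2],q[1])
print(s["time"],"pos",np.round(s["tool_pos"],4),"ang %.4f knob~%.4f j6 %.4f"%(a,.716-a,s["joint_pos"][5]),"F",f.round(1),"Fx,Fy tool %.1f %.1f"%(f@[np.cos(a),np.sin(a),0],f@[np.sin(a),-np.cos(a),0]),"M",np.round(s["ft_torque"],3),"w",round(s["gripper_width"],3))
E
python3 s.py
```

```text
3.9333 pos [ 0.5115 -0.101   0.2656] ang 0.3916 knob~0.3244 j6 0.8411 F [-2.7  2.5 -3.9] Fx,Fy tool -1.6 -3.4 M [0.433 0.432 0.162] w 0.154
```

Call:
{"api": "play_rows", "payload": {
  "increments": [
    {"offset": [0,-0.5,0],"twist": 0.05,"grip": 0},
    {"offset": [0,-0.5,0],"twist": 0.1,"grip": 0},
    {"offset": [0,-0.5,0],"twist": 0.15,"grip": 0},
    {"offset": [0,-0.5,0],"twist": 0.2,"grip": 0}
  ]
}}

```text
time: 4.27
tool_pos: [0.5113, -0.1006, 0.2656]
tool_rot: [-0.0, 0.995, 0.096, -0.0]
contact_force: [-3.2, 2.9, -4.2]
gripper_width: 0.159
```

```bash
python3 s.py
```

```text
4.2667 pos [ 0.5113 -0.1006  0.2656] ang 0.1916 knob~0.5244 j6 1.0418 F [-3.2  2.9 -4.2] Fx,Fy tool -2.6 -3.5 M [0.393 0.382 0.164] w 0.159
```

Call:
{"api": "play_rows", "payload": {
  "increments": [
    {"offset": [0,0,0],"twist": 0.03,"grip": 0},
    {"offset": [0,0,0],"twist": 0.06,"grip": 0},
    {"offset": [0,0,0],"twist": 0.06,"grip": 0}
  ]
}}

```text
time: 4.52
tool_pos: [0.5113, -0.1006, 0.2656]
tool_rot: [-0.0, 0.998, 0.067, -0.0]
contact_force: [-4.4, 2.7, -2.5]
gripper_width: 0.154
```

```bash
python3 s.py
```

```text
4.5167 pos [ 0.5113 -0.1006  0.2656] ang 0.1331 knob~0.5829 j6 1.1002 F [-4.4  2.7 -2.5] Fx,Fy tool -4.0 -3.2 M [ 0.492  0.514 -0.034] w 0.154
```

```bash
cat > m.py <<'E'
from h import *
R=[]
for i in range(6):
    s=manip.state();R.append(s["ft_torque"][2]);manip.grab_frame("top")
print("Mz",np.mean(R).round(3),np.round(R,3))
import runpy;runpy.run_path('s.py')
E
python3 m.py
```

```text
Mz -0.028 [-0.034 -0.015 -0.053 -0.031 -0.05   0.013]
4.8167 pos [ 0.5114 -0.1006  0.2656] ang 0.1343 knob~0.5817 j6 1.0991 F [-5.9  3.1 -1.6] Fx,Fy tool -5.5 -3.8 M [ 0.521  0.696 -0.062] w 0.153
```

Call:
{"api": "play_rows", "payload": {
  "increments": [
    {"offset": [0,0,0],"twist": 0.02,"grip": 0},
    {"offset": [0,0,0],"twist": 0.04,"grip": 0},
    {"offset": [0,0,0],"twist": 0.06,"grip": 0}
  ]
}}

```text
time: 5.07
tool_pos: [0.5114, -0.1005, 0.2656]
tool_rot: [-0.001, 0.999, 0.037, -0.0]
contact_force: [-4.5, 3.9, -1.9]
gripper_width: 0.152
```

```bash
python3 m.py
```

```text
Mz -0.011 [ 0.091 -0.026 -0.042  0.006 -0.08  -0.017]
5.3667 pos [ 0.5114 -0.1005  0.2656] ang 0.0744 knob~0.6416 j6 1.1590 F [-5.9  3.6 -1.8] Fx,Fy tool -5.6 -4.0 M [ 0.612  0.605 -0.029] w 0.15
```

Call:
{"api": "play_rows", "payload": {
  "increments": [
    {"offset": [0,0,0],"twist": 0.03,"grip": 0},
    {"offset": [0,0,0],"twist": 0.06,"grip": 0},
    {"offset": [0,0,0],"twist": 0.08,"grip": 0}
  ]
}}

```text
time: 5.62
tool_pos: [0.5114, -0.1004, 0.2656]
tool_rot: [-0.001, 1.0, -0.003, -0.0]
contact_force: [-4.8, 4.4, -1.7]
gripper_width: 0.155
```

```bash
python3 m.py
```

```text
Mz 0.017 [ 0.151  0.026 -0.042 -0.041  0.006  0.   ]
5.9167 pos [ 0.5114 -0.1004  0.2656] ang -0.0056 knob~0.7216 j6 1.2390 F [-5.6  4.3 -1. ] Fx,Fy tool -5.7 -4.3 M [ 0.644  0.686 -0.096] w 0.153
```

Call:
{"api": "play_rows", "payload": {
  "increments": [
    {"offset": [0,0,0],"twist": 0.03,"grip": 0},
    {"offset": [0,0,0],"twist": 0.06,"grip": 0},
    {"offset": [0,0,0],"twist": 0.08,"grip": 0}
  ]
}}

```text
time: 6.17
tool_pos: [0.5114, -0.1003, 0.2656]
tool_rot: [-0.001, 0.999, -0.043, -0.0]
contact_force: [-4.9, 5.2, -1.5]
gripper_width: 0.153
```

```bash
python3 m.py
```

```text
Mz 0.006 [ 0.079 -0.014 -0.04  -0.019 -0.024  0.053]
6.4667 pos [ 0.5114 -0.1003  0.2656] ang -0.0856 knob~0.8016 j6 1.3190 F [-5.7  4.  -1.5] Fx,Fy tool -6.0 -3.5 M [ 0.663  0.67  -0.036] w 0.153
```

Call:
{"api": "play_rows", "payload": {
  "increments": [
    {"offset": [0,0,0],"twist": 0.03,"grip": 0},
    {"offset": [0,0,0],"twist": 0.06,"grip": 0},
    {"offset": [0,0,0],"twist": 0.08,"grip": 0}
  ]
}}

```text
time: 6.72
tool_pos: [0.5114, -0.1002, 0.2656]
tool_rot: [-0.001, 0.997, -0.083, -0.0]
contact_force: [-5.2, 4.7, -0.5]
gripper_width: 0.15
```

```bash
python3 m.py
```

```text
Mz 0.018 [ 0.168  0.007  0.004 -0.019  0.011 -0.066]
7.0167 pos [ 0.5114 -0.1002  0.2656] ang -0.1655 knob~0.8815 j6 1.3990 F [-4.1  5.3 -0.9] Fx,Fy tool -4.9 -4.5 M [ 0.826  0.701 -0.037] w 0.156
```

Call:
{"api": "play_rows", "payload": {
  "increments": [
    {"offset": [0,0,0],"twist": 0.03,"grip": 0},
    {"offset": [0,0,0],"twist": 0.06,"grip": 0},
    {"offset": [0,0,0],"twist": 0.08,"grip": 0}
  ]
}}

```text
time: 7.27
tool_pos: [0.5114, -0.1001, 0.2656]
tool_rot: [-0.001, 0.992, -0.123, -0.0]
contact_force: [-5.9, 5.8, -0.8]
gripper_width: 0.152
```

```bash
python3 m.py; python3 -c "
from h import *
im=manip.grab_frame('wrist');cv2.imwrite('pics/3.png',im)
print(cv2.imread('pics/3.png').shape)"
```

```text
Mz -0.0 [ 0.147 -0.032 -0.018 -0.014 -0.026 -0.057]
7.5667 pos [ 0.5114 -0.1001  0.2656] ang -0.2455 knob~0.9615 j6 1.4791 F [-5.   6.3 -1. ] Fx,Fy tool -6.4 -4.8 M [ 0.849  0.707 -0.062] w 0.152
(400, 640, 3)
```

View pics/3.png

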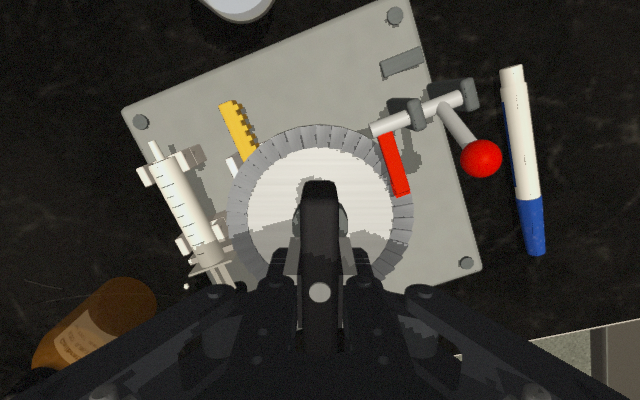

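The grip and bar have turned together and the pawl is still down. There is no load yet, so I'll continue.

Call:
{"api": "play_rows", "payload": {
  "increments": [
    {"offset": [0,0,0],"twist": 0.02,"grip": 0},
    {"offset": [0,0,0],"twist": 0.04,"grip": 0},
    {"offset": [0,0,0],"twist": 0.06,"grip": 0}
  ]
}}

```text
time: 7.87
tool_pos: [0.5115, -0.1001, 0.2656]
tool_rot: [-0.001, 0.988, -0.152, -0.0]
contact_force: [-4.4, 5.3, -1.1]
gripper_width: 0.154
```

```bash
python3 m.py
```

```text
Mz 0.01 [ 0.173 -0.026 -0.003 -0.052 -0.002 -0.031]
8.1667 pos [ 0.5114 -0.1001  0.2656] ang -0.3055 knob~1.0215 j6 1.5390 F [-4.2  6.6 -1.4] Fx,Fy tool -6.0 -5.0 M [0.874 0.628 0.025] w 0.153
```

Call:
{"api": "play_rows", "payload": {
  "increments": [
    {"offset": [0,0,0],"twist": 0.02,"grip": 0},
    {"offset": [0,0,0],"twist": 0.04,"grip": 0},
    {"offset": [0,0,0],"twist": 0.06,"grip": 0}
  ]
}}

```text
time: 8.42
tool_pos: [0.5115, -0.1, 0.2656]
tool_rot: [-0.001, 0.983, -0.182, -0.0]
contact_force: [-4.3, 6.1, -2.1]
gripper_width: 0.154
```

```bash
python3 m.py
```

```text
Mz 0.043 [ 0.175  0.045  0.05  -0.013  0.032 -0.031]
8.7167 pos [ 0.5115 -0.1001  0.2656] ang -0.3655 knob~1.0815 j6 1.5990 F [-4.1  6.6 -1.2] Fx,Fy tool -6.2 -4.7 M [ 0.908  0.616 -0.024] w 0.151
```

Call:
{"api": "play_rows", "payload": {
  "increments": [
    {"offset": [0,0,0],"twist": 0.02,"grip": 0},
    {"offset": [0,0,0],"twist": 0.04,"grip": 0},
    {"offset": [0,0,0],"twist": 0.06,"grip": 0}
  ]
}}

```text
time: 8.97
tool_pos: [0.5115, -0.1, 0.2656]
tool_rot: [-0.001, 0.977, -0.211, -0.001]
contact_force: [-4.9, 6.4, -1.3]
gripper_width: 0.154
```

```bash
python3 m.py
```

```text
Mz 0.024 [ 0.142  0.075 -0.013 -0.019 -0.033 -0.011]
9.2667 pos [ 0.5115 -0.1     0.2656] ang -0.4254 knob~1.1414 j6 1.6590 F [-4.4  7.1 -0.9] Fx,Fy tool -6.9 -4.6 M [0.946 0.585 0.006] w 0.155
```

Call:
{"api": "play_rows", "payload": {
  "increments": [
    {"offset": [0,0,0],"twist": 0.02,"grip": 0},
    {"offset": [0,0,0],"twist": 0.04,"grip": 0},
    {"offset": [0,0,0],"twist": 0.06,"grip": 0}
  ]
}}

```text
time: 9.52
tool_pos: [0.5115, -0.0999, 0.2656]
tool_rot: [-0.001, 0.971, -0.241, -0.0]
contact_force: [-2.9, 6.7, -1.5]
gripper_width: 0.151
```

```bash
python3 m.py
```

```text
Mz 0.048 [ 0.18   0.092 -0.006 -0.042  0.035  0.027]
9.8167 pos [ 0.5115 -0.0999  0.2656] ang -0.4853 knob~1.2013 j6 1.7189 F [-3.9  6.9 -1.9] Fx,Fy tool -6.7 -4.3 M [0.994 0.613 0.002] w 0.156
```

Call:
{"api": "play_rows", "payload": {
  "increments": [
    {"offset": [0,0,0],"twist": 0.02,"grip": 0},
    {"offset": [0,0,0],"twist": 0.04,"grip": 0},
    {"offset": [0,0,0],"twist": 0.06,"grip": 0}
  ]
}}

```text
time: 10.07
tool_pos: [0.5115, -0.0998, 0.2656]
tool_rot: [-0.001, 0.963, -0.269, -0.001]
contact_force: [-4.5, 8.3, -1.5]
gripper_width: 0.156
```

```bash
python3 m.py
```

```text
Mz 0.106 [0.205 0.117 0.093 0.121 0.074 0.027]
10.3667 pos [ 0.5115 -0.0998  0.2656] ang -0.5452 knob~1.2612 j6 1.7788 F [-3.6  7.2 -1.5] Fx,Fy tool -6.8 -4.3 M [0.985 0.536 0.072] w 0.157
```

Call:
{"api": "play_rows", "payload": {
  "increments": [
    {"offset": [0,0,0],"twist": 0.02,"grip": 0},
    {"offset": [0,0,0],"twist": 0.04,"grip": 0},
    {"offset": [0,0,0],"twist": 0.05,"grip": 0}
  ]
}}

```text
time: 10.62
tool_pos: [0.5116, -0.0998, 0.2656]
tool_rot: [-0.001, 0.956, -0.293, -0.0]
contact_force: [-3.1, 7.0, -2.2]
gripper_width: 0.152
```

```bash
python3 m.py;python3 - <<'E'
from h import *
im=manip.grab_frame('wrist');a=cv2.resize(im[120:380,100:300],None,fx=2,fy=2,interpolation=cv2.INTER_CUBIC)
C=manip.get_calibration('top');im=manip.grab_frame('top')
p=np.linalg.inv(np.array(C["T"]))@[.5,-.06,.05,1];u=C["fx"]*p[0]/p[2]+C["cx"];v=C["fy"]*p[1]/p[2]+C["cy"];print(u,v)
u,v=int(u),int(v);b=cv2.resize(im[v-65:v+65,u-50:u+50],(400,520),interpolation=cv2.INTER_CUBIC)
cv2.imwrite('pics/4.png',np.hstack([a[:520],b]))
E
```

```text
Mz 0.164 [0.252 0.203 0.11  0.121 0.154 0.145]
10.9167 pos [ 0.5116 -0.0998  0.2656] ang -0.5950 knob~1.3110 j6 1.8286 F [-3.9  7.7 -2.6] Fx,Fy tool -7.6 -4.2 M [1.076 0.502 0.124] w 0.153
302.0820995157578 246.4713477915228
```

View pics/4.png

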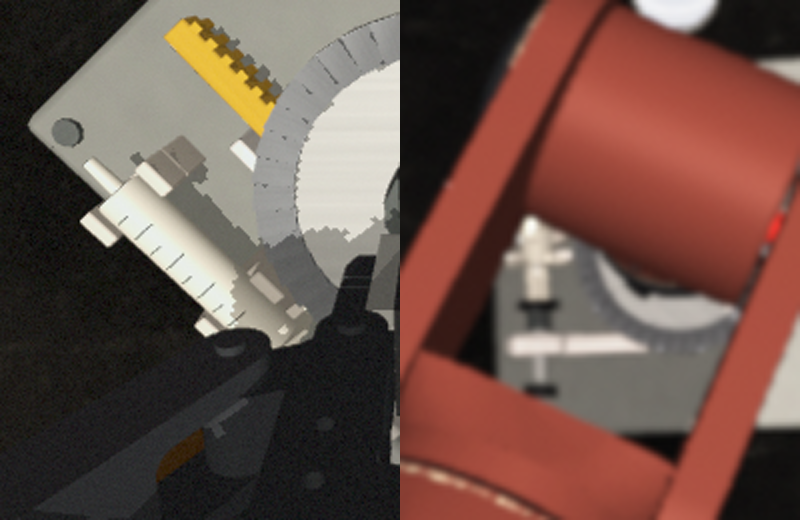

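The load is building now at about 5–7 N, so home is near 1.15. I'll aim for about 1.45 in two steps.

Call:
{"api": "play_rows", "payload": {
  "increments": [
    {"offset": [0,0,0],"twist": 0.02,"grip": 0},
    {"offset": [0,0,0],"twist": 0.04,"grip": 0},
    {"offset": [0,0,0],"twist": 0.06,"grip": 0}
  ]
}}

```text
time: 11.27
tool_pos: [0.5116, -0.0997, 0.2656]
tool_rot: [-0.001, 0.947, -0.322, -0.0]
contact_force: [-3.3, 7.8, -1.5]
gripper_width: 0.16
```

```bash
python3 m.py
```

```text
Mz 0.194 [0.313 0.222 0.201 0.134 0.152 0.145]
11.5667 pos [ 0.5116 -0.0997  0.2656] ang -0.6548 knob~1.3708 j6 1.8886 F [-3.3  8.6 -0.8] Fx,Fy tool -7.9 -4.8 M [1.124 0.432 0.135] w 0.159
```

Call:
{"api": "play_rows", "payload": {
  "increments": [
    {"offset": [0,0,0],"twist": 0.02,"grip": 0},
    {"offset": [0,0,0],"twist": 0.04,"grip": 0},
    {"offset": [0,0,0],"twist": 0.06,"grip": 0}
  ]
}}

```text
time: 11.82
tool_pos: [0.5116, -0.0997, 0.2656]
tool_rot: [-0.002, 0.937, -0.35, -0.0]
contact_force: [-4.4, 8.6, -2.0]
gripper_width: 0.15
```

```bash
python3 m.py
```

```text
Mz 0.236 [0.407 0.204 0.213 0.179 0.211 0.201]
12.1167 pos [ 0.5116 -0.0997  0.2656] ang -0.7147 knob~1.4307 j6 1.9484 F [-3.6  8.4 -1. ] Fx,Fy tool -8.2 -4.0 M [1.085 0.398 0.215] w 0.153
```

Load is about 10–13 N. I'll add a touch more to be surely past the click, then back off gently until the pawl takes the load.

Call:
{"api": "play_rows", "payload": {
  "increments": [
    {"offset": [0,0,0],"twist": 0.015,"grip": 0},
    {"offset": [0,0,0],"twist": 0.03,"grip": 0},
    {"offset": [0,0,0],"twist": 0.03,"grip": 0}
  ]
}}

```text
time: 12.37
tool_pos: [0.5116, -0.0996, 0.2656]
tool_rot: [-0.002, 0.931, -0.364, -0.0]
contact_force: [-3.3, 9.0, -1.9]
gripper_width: 0.154
```

```bash
python3 m.py
```

```text
Mz 0.245 [0.25  0.222 0.288 0.229 0.244 0.238]
12.6667 pos [ 0.5116 -0.0996  0.2656] ang -0.7446 knob~1.4606 j6 1.9784 F [-2.9  8.5 -2.1] Fx,Fy tool -7.9 -4.2 M [1.081 0.408 0.227] w 0.159
```

Call:
{"api": "play_rows", "payload": {
  "increments": [
    {"offset": [0,0,0],"twist": -0.015,"grip": 0},
    {"offset": [0,0,0],"twist": -0.03,"grip": 0},
    {"offset": [0,0,0],"twist": -0.03,"grip": 0}
  ]
}}

```text
time: 12.92
tool_pos: [0.5116, -0.0997, 0.2656]
tool_rot: [-0.002, 0.937, -0.35, -0.0]
contact_force: [-2.5, 8.8, -0.7]
gripper_width: 0.156
```

```bash
python3 m.py
```

```text
Mz 0.312 [0.329 0.302 0.284 0.267 0.39  0.303]
13.2167 pos [ 0.5116 -0.0997  0.2656] ang -0.7144 knob~1.4304 j6 1.9482 F [-2.7  7.7 -0.9] Fx,Fy tool -7.0 -4.0 M [1.103 0.421 0.318] w 0.155
```

Call:
{"api": "play_rows", "payload": {
  "increments": [
    {"offset": [0,0,0],"twist": -0.015,"grip": 0},
    {"offset": [0,0,0],"twist": -0.03,"grip": 0},
    {"offset": [0,0,0],"twist": -0.03,"grip": 0}
  ]
}}

```text
time: 13.47
tool_pos: [0.5116, -0.0998, 0.2656]
tool_rot: [-0.002, 0.942, -0.336, -0.001]
contact_force: [-3.2, 7.8, -0.5]
gripper_width: 0.159
```

```bash
python3 m.py
```

```text
Mz -0.322 [-0.336 -0.335 -0.322 -0.328 -0.3   -0.311]
13.7667 pos [ 0.5116 -0.0997  0.2656] ang -0.6863 knob~1.4023 j6 1.9198 F [-4.3  8.2 -1.8] Fx,Fy tool -8.5 -3.6 M [ 1.121  0.525 -0.289] w 0.157
```

The pawl now holds the load. I'll relax the twist, open and rise.

Call:
{"api": "play_rows", "payload": {
  "increments": [
    {"offset": [0,0,0],"twist": 0.006,"grip": 0},
    {"offset": [0,0,0],"twist": 0.012,"grip": 0},
    {"offset": [0,0,0],"twist": 0.012,"grip": 0.15},
    {"offset": [0,0,0],"twist": 0.012,"grip": 0.3},
    {"offset": [0,0,0],"twist": 0.012,"grip": 0.45}
  ]
}}

```text
time: 14.18
tool_pos: [0.5126, -0.1012, 0.2669]
tool_rot: [0.0, 0.94, -0.342, 0.003]
contact_force: [0.4, 0.1, 0.3]
gripper_width: 0.428
```

Call:
{"api": "play_rows", "payload": {
  "increments": [
    {"offset": [0,0,0],"twist": 0,"grip": 0.5},
    {"offset": [0,0,-20],"twist": 0,"grip": 0.5},
    {"offset": [0,0,-50],"twist": 0,"grip": 0.5},
    {"offset": [0,0,-90],"twist": 0,"grip": 0.5},
    {"offset": [0,0,-100],"twist": 0,"grip": 0.5}
  ]
}}

```text
time: 14.6
tool_pos: [0.5132, -0.1016, 0.3729]
tool_rot: [0.0, 0.94, -0.342, 0.006]
contact_force: [0.6, -0.2, 1.6]
gripper_width: 0.497
```

Run:
```python
from h import *
C=manip.get_calibration('wrist')
im=look("wrist",["knob_grip","pawl_ball","syringe"],save='5.png')
import runpy;runpy.run_path('s.py')
import json;json.dump({k:(np.array(v).tolist()) for k,v in C.items()},open('c5.json','w'))
```

```text
wrist knob_grip 0.87 [ 0.5168 -0.1011  0.1049]
wrist syringe 0.8 [ 0.5313 -0.0259  0.0293]
14.8 pos [ 0.5116 -0.101   0.365 ] ang -0.6983 knob~1.4143 j6 1.9316 F [ 0.1  0.6 -0.7] Fx,Fy tool -0.4 -0.5 M [ 0.033 -0.006  0.   ] w 0.498
```

View pics/5.png

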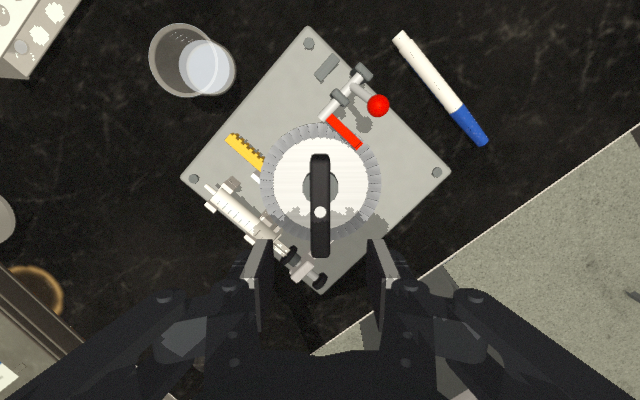

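The bar at (320,205) stays in line with the tool, so the pawl is holding the click. The ball is at (378,105) and the plunger flange sits by the barrel. Now I'll work out the pawl push.

Run:
```python
from h import *
import json
C={k:np.array(v) for k,v in json.load(open('c5.json')).items()}
P=[ray(C,u,.012)[:2] for u in [(308,26),(451,172),(320,295),(180,177)]]
print([p.round(4) for p in P]); tl=P[0];tr=P[1];br=P[2];bl=P[3]
d=tl-bl+tr-br;e=tl-tr+bl-br;print(np.arctan2(d[1],d[0]),np.arctan2(-e[0],e[1]))
print('ball',ray(C,(378,105),.095))
a=ray(C,(319.5,153),.125);b=ray(C,(320.5,257),.125);print('bar',(a+b)/2,np.linalg.norm(a-b),np.arctan2(*(a-b)[1::-1]))
yaw=.118;o=np.array([.5135,-.1015]);R=np.array([[np.cos(yaw),-np.sin(yaw)],[np.sin(yaw),np.cos(yaw)]])
tp=np.array([.5116,-.101]);ang=-.6983
for n,q in {"ball":[.017,-.079],"start":[-.020,-.079],"end":[.042,-.079]}.items():
    w=o+R@q;dd=w-tp;print(n,w,"tool off now",dd@[np.cos(ang),np.sin(ang)],dd@[np.sin(ang),-np.cos(ang)])
```

```text
[array([ 0.6266, -0.1804]), array([ 0.4328, -0.2037]), array([ 0.4099, -0.0129]), array([0.6042, 0.009 ])]
-1.4520929133186329 -1.4550165769029182
ball [ 0.54102316 -0.17705352  0.095     ]
bar [ 0.51618894 -0.10234887  0.125     ] 0.07421842194502827 -0.6883454109995716
ball [ 0.53968217 -0.17794929] tool off now 0.07098111962000403 0.04088376421821433
start [ 0.50293946 -0.18230517] tool off now 0.045639014097210315 0.0678425788744931
end [ 0.56450832 -0.17500613] tool off now 0.0881041638921619 0.02266834890991791
```

Call:
{"api": "play_rows", "payload": {
  "increments": [
    {"offset": [16,24,0],"twist": -0.1,"grip": 0.3},
    {"offset": [32,47,0],"twist": -0.2,"grip": 0},
    {"offset": [45.6,67.8,0],"twist": -0.3,"grip": 0},
    {"offset": [45.6,67.8,0],"twist": -0.42,"grip": 0},
    {"offset": [45.6,67.8,0],"twist": -0.53,"grip": 0}
  ]
}}

```text
time: 15.22
tool_pos: [0.5022, -0.1832, 0.3621]
tool_rot: [-0.001, 0.997, -0.082, -0.002]
contact_force: [0.4, -0.0, 0.2]
gripper_width: -0.0
```

Call:
{"api": "play_rows", "payload": {
  "increments": [
    {"offset": [0,0,0],"twist": -0.11,"grip": 0},
    {"offset": [0,0,0],"twist": -0.22,"grip": 0},
    {"offset": [0,0,20],"twist": -0.286,"grip": 0},
    {"offset": [0,0,40],"twist": -0.286,"grip": 0},
    {"offset": [0,0,50],"twist": -0.286,"grip": 0}
  ]
}}

```text
time: 15.63
tool_pos: [0.5016, -0.1815, 0.31]
tool_rot: [-0.002, 0.998, 0.059, -0.003]
contact_force: [-0.4, 1.0, -0.7]
gripper_width: -0.001
```

Call:
{"api": "play_rows", "payload": {
  "increments": [
    {"offset": [0,0,20],"twist": 0,"grip": 0},
    {"offset": [0,0,40],"twist": 0,"grip": 0},
    {"offset": [0,0,52],"twist": 0,"grip": 0},
    {"offset": [0,0,57],"twist": 0,"grip": 0},
    {"offset": [0,0,57],"twist": 0,"grip": 0}
  ]
}}

```text
time: 16.05
tool_pos: [0.5022, -0.1817, 0.2555]
tool_rot: [-0.001, 0.998, 0.059, -0.002]
contact_force: [-0.3, -0.1, -0.7]
gripper_width: -0.002
```

Run:
```python
from h import *
import runpy;runpy.run_path('s.py')
im=look("wrist",["pawl_ball"],save='6.png')
look("top",["pawl_ball"])
```

```text
16.05 pos [ 0.5022 -0.1817  0.2555] ang 0.1177 knob~0.5983 j6 0.9666 F [-0.3 -0.1 -0.7] Fx,Fy tool -0.3 0.1 M [-0.035 -0.029  0.061] w -0.002
wrist pawl_ball 0.93 [ 0.5403 -0.1792  0.0951]
wrist pawl_ball 0.34 [ 0.5138 -0.1038  0.1087]
```

View pics/6.png

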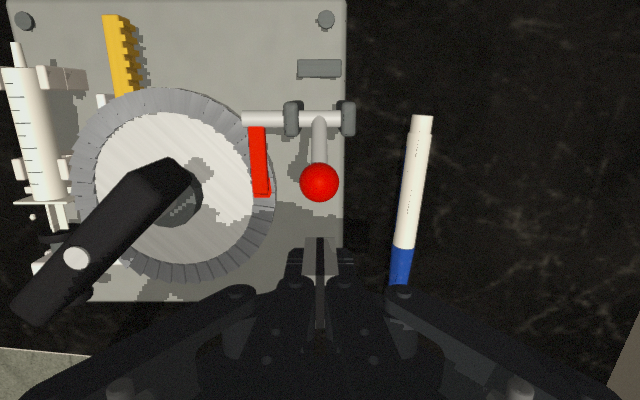

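The fingers are lined up straight behind the ball at (319,182), so I push along +x.

Call:
{"api": "play_rows", "payload": {
  "increments": [
    {"offset": [8,0,0],"twist": 0,"grip": 0},
    {"offset": [16,0,0],"twist": 0,"grip": 0},
    {"offset": [22,0,0],"twist": 0,"grip": 0},
    {"offset": [28,0,0],"twist": 0,"grip": 0},
    {"offset": [34,0,0],"twist": 0,"grip": 0}
  ]
}}

```text
time: 16.67
tool_pos: [0.5376, -0.178, 0.2584]
tool_rot: [0.0, 0.998, 0.059, 0.0]
contact_force: [0.5, -0.1, -0.4]
gripper_width: -0.002
```

Call:
{"api": "play_rows", "payload": {
  "increments": [
    {"offset": [6,0,0],"twist": 0,"grip": 0},
    {"offset": [12,0,0],"twist": 0,"grip": 0},
    {"offset": [18,0,0],"twist": 0,"grip": 0},
    {"offset": [24,0,0],"twist": 0,"grip": 0},
    {"offset": [28,0,0],"twist": 0,"grip": 0}
  ]
}}

```text
time: 17.08
tool_pos: [0.5652, -0.1746, 0.2576]
tool_rot: [-0.0, 0.998, 0.059, -0.0]
contact_force: [-4.4, -0.8, 0.1]
gripper_width: 0.003
```

Run:
```python
from h import *
import runpy;runpy.run_path('s.py')
im=look("wrist",["pawl_ball","knob_grip"],save='7.png')
```

```text
17.0833 pos [ 0.5652 -0.1746  0.2576] ang 0.1181 knob~0.5979 j6 1.0274 F [-4.4 -0.8  0.1] Fx,Fy tool -4.5 0.3 M [-0.114  0.774  0.009] w 0.003
wrist pawl_ball 0.82 [ 0.586  -0.1714  0.0933]
```

View pics/7.png

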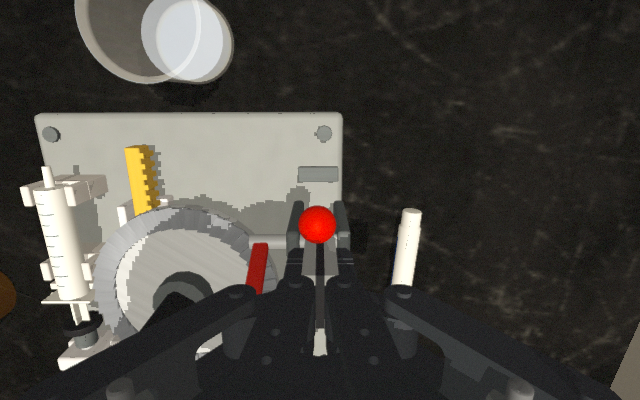

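The ball is at (0.586, -0.171), so the pawl is thrown right over. I'll back off, rise and go above the knob.

Call:
{"api": "play_rows", "payload": {
  "increments": [
    {"offset": [-8,0,0],"twist": 0,"grip": 0},
    {"offset": [-8,0,-30],"twist": 0,"grip": 0},
    {"offset": [-8,0,-65],"twist": 0,"grip": 0},
    {"offset": [-8,0,-100],"twist": 0,"grip": 0},
    {"offset": [-8,0,-107],"twist": 0,"grip": 0}
  ]
}}

```text
time: 17.65
tool_pos: [0.5572, -0.1763, 0.3723]
tool_rot: [0.003, 0.998, 0.059, 0.005]
contact_force: [0.6, -0.3, 2.1]
gripper_width: 0.002
```

Call:
{"api": "play_rows", "payload": {
  "increments": [
    {"offset": [-12,-26,0],"twist": 0.1,"grip": 0.2},
    {"offset": [-24,-52,0],"twist": 0.2,"grip": 0.5},
    {"offset": [-34.5,-78.7,0],"twist": 0.3,"grip": 0.5},
    {"offset": [-34.5,-78.7,0],"twist": 0.4,"grip": 0.5},
    {"offset": [-34.5,-78.7,0],"twist": 0.5,"grip": 0.5}
  ]
}}

```text
time: 18.07
tool_pos: [0.5117, -0.1003, 0.3643]
tool_rot: [-0.0, 0.981, -0.192, 0.0]
contact_force: [-0.6, -1.1, -0.8]
gripper_width: 0.498
```

Run:
```python
from h import *
import runpy;runpy.run_path('s.py')
import json
C=manip.get_calibration('wrist');im=look("wrist",["pawl_ball","knob_grip"],save='8.png')
json.dump({k:(np.array(v).tolist()) for k,v in C.items()},open('c8.json','w'))
```

```text
18.0667 pos [ 0.5117 -0.1003  0.3643] ang -0.3856 knob~1.1016 j6 1.6199 F [-0.6 -1.1 -0.8] Fx,Fy tool -0.2 1.3 M [-0.014 -0.023  0.007] w 0.498
wrist knob_grip 0.65 [ 0.5132 -0.1011  0.1083]
```

View pics/8.png

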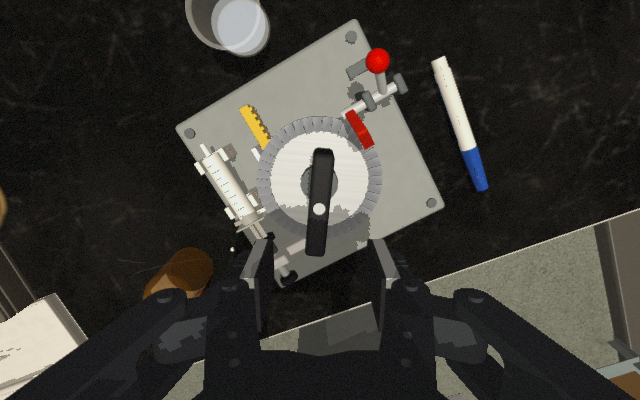

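The pawl is over, with the ball at (378,61). The bar runs from (323,148) to (315,255), nearly in line with the tool.

Run:
```python
from h import *
import json
C={k:np.array(v) for k,v in json.load(open('c8.json')).items()}
a=ray(C,(323,149),.125);b=ray(C,(315,255),.125);m=(a+b)/2
print('bar',m,np.linalg.norm(a-b),np.arctan2(*(a-b)[1::-1]));print(ray(C,(378,61),.095))
```

```text
bar [ 0.51640135 -0.10134585  0.125     ] 0.07275234050301657 -0.45756163432587216
[ 0.58532773 -0.17166857  0.095     ]
```

Call:
{"api": "play_rows", "payload": {
  "increments": [
    {"offset": [-1,-1,30],"twist": 0.072,"grip": 0.45},
    {"offset": [-1,-1,60],"twist": 0.072,"grip": 0.45},
    {"offset": [-1,-1,85],"twist": 0.072,"grip": 0.45},
    {"offset": [-1,-1,99],"twist": 0.072,"grip": 0.45},
    {"offset": [-1,-1,99],"twist": 0.072,"grip": 0.45}
  ]
}}

```text
time: 18.63
tool_pos: [0.5106, -0.1001, 0.2611]
tool_rot: [-0.0, 0.974, -0.224, -0.004]
contact_force: [-1.1, 0.3, -0.1]
gripper_width: 0.452
```

Call:
{"api": "play_rows", "payload": {
  "increments": [
    {"offset": [0,0,0],"twist": 0,"grip": 0.3},
    {"offset": [0,0,0],"twist": 0,"grip": 0.2},
    {"offset": [0,0,0],"twist": 0,"grip": 0.1},
    {"offset": [0,0,0],"twist": 0,"grip": 0},
    {"offset": [0,0,0],"twist": 0,"grip": 0}
  ]
}}

```text
time: 19.05
tool_pos: [0.5131, -0.1004, 0.2675]
tool_rot: [0.0, 0.974, -0.225, 0.002]
contact_force: [-0.1, 0.6, 2.7]
gripper_width: 0.153
```

```bash
python3 s.py
```

```text
19.05 pos [ 0.5131 -0.1004  0.2675] ang -0.4537 knob~1.1697 j6 1.6888 F [-0.1  0.6  2.7] Fx,Fy tool -0.3 -0.5 M [ 0.115 -0.007  0.075] w 0.153
```

Gripped with almost no side force. Now I wind back.

Call:
{"api": "play_rows", "payload": {
  "increments": [
    {"offset": [0,0,0],"twist": -0.08,"grip": 0},
    {"offset": [0,0,0],"twist": -0.16,"grip": 0},
    {"offset": [0,0,0],"twist": -0.24,"grip": 0},
    {"offset": [0,0,0],"twist": -0.32,"grip": 0},
    {"offset": [0,0,0],"twist": -0.4,"grip": 0}
  ]
}}

```text
time: 19.47
tool_pos: [0.5131, -0.1003, 0.2675]
tool_rot: [0.0, 1.0, -0.025, 0.002]
contact_force: [0.7, 2.9, 3.6]
gripper_width: 0.154
```

```bash
python3 s.py
```

```text
19.4667 pos [ 0.5131 -0.1003  0.2675] ang -0.0507 knob~0.7667 j6 1.2856 F [0.7 2.9 3.6] Fx,Fy tool 0.5 -2.9 M [ 0.264 -0.091 -0.171] w 0.154
```

Call:
{"api": "play_rows", "payload": {
  "increments": [
    {"offset": [0,0,0],"twist": -0.08,"grip": 0},
    {"offset": [0,0,0],"twist": -0.16,"grip": 0},
    {"offset": [0,0,0],"twist": -0.24,"grip": 0},
    {"offset": [0,0,0],"twist": -0.32,"grip": 0},
    {"offset": [0,0,0],"twist": -0.4,"grip": 0}
  ]
}}

```text
time: 19.88
tool_pos: [0.5131, -0.1001, 0.2675]
tool_rot: [0.0, 0.985, 0.174, 0.002]
contact_force: [-0.1, 2.8, 3.3]
gripper_width: 0.148
```

```bash
python3 s.py
```

```text
19.8833 pos [ 0.5131 -0.1001  0.2675] ang 0.3492 knob~0.3668 j6 0.8856 F [-0.1  2.8  3.3] Fx,Fy tool 0.8 -2.6 M [ 0.434 -0.054 -0.235] w 0.148
```

Call:
{"api": "play_rows", "payload": {
  "increments": [
    {"offset": [0,0,0],"twist": -0.08,"grip": 0},
    {"offset": [0,0,0],"twist": -0.16,"grip": 0},
    {"offset": [0,0,0],"twist": -0.24,"grip": 0},
    {"offset": [0,0,0],"twist": -0.3,"grip": 0},
    {"offset": [0,0,0],"twist": -0.3,"grip": 0}
  ]
}}

```text
time: 20.3
tool_pos: [0.5131, -0.1, 0.2675]
tool_rot: [0.0, 0.948, 0.318, 0.001]
contact_force: [0.1, 4.7, 6.0]
gripper_width: 0.156
```

```bash
python3 m.py
```

```text
Mz 0.077 [0.123 0.062 0.026 0.096 0.077 0.074]
20.6 pos [ 0.5131 -0.1     0.2675] ang 0.6445 knob~0.0715 j6 0.5906 F [0.4 3.5 5.5] Fx,Fy tool 2.4 -2.6 M [ 0.634 -0.004  0.005] w 0.158
```

Not at the stop yet, so I'll go on in small steps until it resists.

Call:
{"api": "play_rows", "payload": {
  "increments": [
    {"offset": [0,0,0],"twist": -0.02,"grip": 0},
    {"offset": [0,0,0],"twist": -0.04,"grip": 0},
    {"offset": [0,0,0],"twist": -0.05,"grip": 0},
    {"offset": [0,0,0],"twist": -0.05,"grip": 0}
  ]
}}

```text
time: 20.93
tool_pos: [0.5131, -0.1, 0.2675]
tool_rot: [0.0, 0.94, 0.34, 0.001]
contact_force: [-0.1, 4.1, 6.5]
gripper_width: 0.148
```

```bash
python3 m.py
```

```text
Mz 0.036 [-0.021  0.069  0.027  0.082  0.069 -0.009]
21.2333 pos [ 0.5131 -0.0999  0.2675] ang 0.6944 knob~0.0216 j6 0.5407 F [0.7 4.3 5.6] Fx,Fy tool 3.3 -2.9 M [0.671 0.039 0.052] w 0.156
```

Call:
{"api": "play_rows", "payload": {
  "increments": [
    {"offset": [0,0,0],"twist": -0.015,"grip": 0},
    {"offset": [0,0,0],"twist": -0.03,"grip": 0},
    {"offset": [0,0,0],"twist": -0.03,"grip": 0}
  ]
}}

```text
time: 21.48
tool_pos: [0.5131, -0.1, 0.2675]
tool_rot: [0.0, 0.935, 0.355, 0.001]
contact_force: [-1.1, 4.6, 7.1]
gripper_width: 0.155
```

```bash
python3 m.py
```

```text
Mz 0.076 [0.078 0.073 0.107 0.051 0.055 0.091]
21.7833 pos [ 0.5131 -0.0999  0.2675] ang 0.7245 knob~-0.0085 j6 0.5106 F [-0.8  3.7  5.9] Fx,Fy tool 1.9 -3.3 M [0.731 0.014 0.033] w 0.154
```

Call:
{"api": "play_rows", "payload": {
  "increments": [
    {"offset": [0,0,0],"twist": -0.015,"grip": 0},
    {"offset": [0,0,0],"twist": -0.03,"grip": 0},
    {"offset": [0,0,0],"twist": -0.03,"grip": 0}
  ]
}}

```text
time: 22.03
tool_pos: [0.5131, -0.1, 0.2675]
tool_rot: [-0.0, 0.93, 0.367, 0.002]
contact_force: [-1.0, 4.9, 6.2]
gripper_width: 0.151
```

```bash
python3 m.py
```

```text
Mz -0.967 [-0.994 -0.945 -0.98  -0.964 -0.996 -0.925]
22.3333 pos [ 0.5131 -0.1001  0.2675] ang 0.7511 knob~-0.0351 j6 0.4833 F [-1.1  4.6  6.5] Fx,Fy tool 2.4 -4.1 M [ 0.725  0.104 -0.983] w 0.153
```

Call:
{"api": "play_rows", "payload": {
  "increments": [
    {"offset": [0,0,0],"twist": -0.015,"grip": 0},
    {"offset": [0,0,0],"twist": -0.03,"grip": 0},
    {"offset": [0,0,0],"twist": -0.03,"grip": 0}
  ]
}}

```text
time: 22.58
tool_pos: [0.513, -0.1001, 0.2675]
tool_rot: [-0.0, 0.925, 0.38, 0.002]
contact_force: [-0.6, 4.4, 6.2]
gripper_width: 0.155
```

```bash
python3 m.py
```

```text
Mz -1.733 [-1.719 -1.738 -1.691 -1.737 -1.721 -1.791]
22.8833 pos [ 0.513  -0.1001  0.2675] ang 0.7785 knob~-0.0625 j6 0.4554 F [-0.9  5.2  6.7] Fx,Fy tool 3.0 -4.3 M [ 0.641  0.086 -1.726] w 0.152
```

It is at the stop. I'll relax the twist, open, rise and check.

Call:
{"api": "play_rows", "payload": {
  "increments": [
    {"offset": [0,0,0],"twist": 0.03,"grip": 0},
    {"offset": [0,0,0],"twist": 0.045,"grip": 0},
    {"offset": [0,0,0],"twist": 0.045,"grip": 0.2},
    {"offset": [0,0,0],"twist": 0.045,"grip": 0.35},
    {"offset": [0,0,0],"twist": 0.045,"grip": 0.5}
  ]
}}

```text
time: 23.3
tool_pos: [0.5123, -0.1004, 0.2655]
tool_rot: [0.0, 0.932, 0.362, -0.0]
contact_force: [0.4, -0.1, -0.1]
gripper_width: 0.473
```

Call:
{"api": "play_rows", "payload": {
  "increments": [
    {"offset": [0,0,0],"twist": 0,"grip": 0.5},
    {"offset": [0,0,-25],"twist": 0,"grip": 0.5},
    {"offset": [0,0,-60],"twist": 0,"grip": 0.5},
    {"offset": [0,0,-100],"twist": 0,"grip": 0.5},
    {"offset": [0,0,-130],"twist": 0,"grip": 0.5}
  ]
}}

```text
time: 23.72
tool_pos: [0.5124, -0.1004, 0.3984]
tool_rot: [0.001, 0.932, 0.362, 0.001]
contact_force: [0.6, -0.3, 1.0]
gripper_width: 0.493
```

Run:
```python
from h import *
import runpy;runpy.run_path('s.py')
import json
C=manip.get_calibration('wrist');im=look("wrist",["pawl_ball","knob_grip","pen_mid","beaker_mid","bottle_mid"],save='9.png')
json.dump({k:(np.array(v).tolist()) for k,v in C.items()},open('c9.json','w'))
```

```text
23.7167 pos [ 0.5124 -0.1004  0.3984] ang 0.7407 knob~-0.0247 j6 0.4942 F [ 0.6 -0.3  1. ] Fx,Fy tool 0.2 0.7 M [-0.034 -0.007 -0.038] w 0.493
wrist pawl_ball 0.7 [ 0.5867 -0.1727  0.0955]
wrist knob_grip 0.96 [ 0.515  -0.1023  0.1079]
wrist pen_mid 0.59 [ 0.5034 -0.2446  0.0101]
wrist beaker_mid 0.92 [ 0.6588 -0.0891  0.0354]
wrist bottle_mid 0.85 [0.4639 0.0677 0.0505]
```

View pics/9.png

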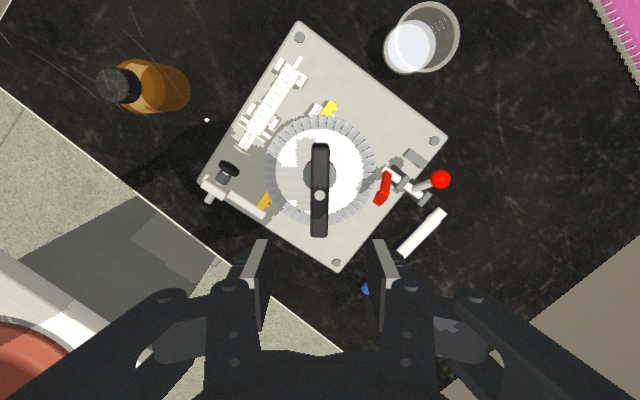

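The knob bar is back at its stop at (320,190), the pawl is over with the ball at (441,179), and the plunger is in the barrel. The pad has withdrawn to (228,168), and the beaker, bottle and pen have not moved. I'll hand it in.

```bash
python3 -c "
from plant import manip
print(manip.job_done())"
```

```text
the job is handed in; nothing more can be done
None
```

I zeroed the syringe driver and handed the job in at about 24 s of the 62 s allowed. `job_done` gives no verdict, so what follows rests on my own readings.

- **Loading:** I wound the knob clockwise to about 1.46 rad, then backed off gently until the pawl took the load at about 1.40 rad. From the wrist torque I put the held pad force at 10–13 N and the peak at about 14–15 N. The contact force on the syringe was never measured directly.
- **Pawl:** Backing off put an estimated 11 N between wheel and pawl, under the 30 N limit. I then pushed the red ball along +x. It ended at (0.586, -0.172), which matches "thrown right over", and the knob then stood at about 1.17 rad.
- **Winding back:** I turned the knob back until it resisted hard, with about 1.7 N m at the stop, then relaxed the twist and released it.

**Last checks:**
- The bar stood at its stop, about -0.02 rad by my zero, which is within that estimate's error. The pawl was still over, and the hand was clear.
- The plunger looked home in the last picture, but I did not measure its position.
- The networks put the beaker and bottle within 7 mm of where they started. The pen read 9 mm off, but it was partly hidden and nothing touched it.

Two readings disagreed slightly. The camera put the knob axis about 2–4 mm from where the side forces in the first grip suggested. The torque readings while holding still differed by about 0.1 N m depending on the last direction of turn, which is why the force is given as a range.

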